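# Fit the adjustable wrench to the filter nut and loosen it

## Task

The adjustable wrench on the water filter is still too wide for the brass nut between its jaws. Roll the wrench's knurled wheel clockwise until both jaws have closed on the nut, then swing the wrench handle counter-clockwise to loosen the nut by about an eighth of a turn (45 degrees), and let go.

Things in the scene. Friction and masses are not known exactly. Their poses are not given: they have to be found in the camera images.
- wheel_grip (a point): Knurled steel wheel, 33 mm across, 32 mm high, on the head of the steel adjustable wrench. Point: on its vertical axis, 83 mm above the worktop, 12 mm below its top; wrench head and nut beside it are no higher than 63 mm. The wheel stands 50 mm from the nut's axis, on the line from nut to handle. Turning it takes 0.15 N m until the jaws meet the nut; then a firm grip slips round it harmlessly.
- handle_grip (a point): Wrench handle: level bar 20 mm wide, 16 mm thick, free underneath. Point: mid-width, mid-height, 52 mm above the worktop, 160 mm from the nut's axis, 110 mm from the wheel's; 61 mm of handle beyond. x points to the nut, z up. The wrench is captive on the fixed white filter: swings level about the nut's axis, up to 1.4 rad counter-clockwise, about 3 N here with jaws fitted; stays where left.
- wheel (a joint): Turn of the wheel in rad, growing clockwise from above. It starts at 0 to 0.15 (jaws wide open: the wrench would swing round the nut without turning it) and closes both jaws evenly on the nut, 4 mm each per rad; near 1.05 they are closed on the nut and the wheel stops. It stays where it is left.
- nut (a joint): Turn of the brass hexagon nut (36 mm across flats, top 62 mm above the worktop) about its vertical axis, in rad: 0 at the start, positive counter-clockwise from above (loosening). It stays where it is left.

How it is judged:
On the way, in this order (a step that is already met when the one before it is completed fails the run):
1. both jaws are closed on the nut, to within 1 mm each (value of joint wheel above 0.8 rad and value of joint nut below 0.3 rad), for 0.2 s.
2. the nut is turned loose by about 45 degrees (value of joint nut above 0.56 rad), for 0.2 s.
At the end, for the whole second after the job is handed in: The nut stands 32 to 58 degrees counter-clockwise of its start, with both jaws still closed on it to within 1.4 mm each (value of joint wheel above 0.7 rad and value of joint nut between 0.56 and 1.01 rad); the robot touches nothing.
It also fails if it takes over 40 s, if anything falls off the work surface, if the arm or the gripper's body presses on something with over 40 N, if the wrist force passes 120 N, or if a joint passes its speed limit or range.

## Robot

A 7-joint arm with a two-finger parallel gripper is mounted at the origin on a cart in front of the work surface, level with it; the furniture and walls round the work are solid. World frame = base frame: x ahead of the robot, y to its left, z up, the work surface at z = 0. Lengths are in m, angles in rad, forces in N, time in s.
With the tool pointing down it reaches from about 0.4 to 0.85 m from the base axis. Payload 4.5 kg.
Tool frame: the origin (TCP) lies midway between the tips of the shut fingers; the grasp point (between the pads) lies behind it (r.grip_point_offset is the z of the grasp point in the tool frame, in m); z points along the fingers, y is the line along which they close (so a half turn about z gives the same grasp; the last joint's range is limited). The gripper opens to 88 mm and grips with 3 to 60 N. Pads are 18 mm wide; open, the fingers measure 123 mm over their backs; the gripper's body (75 mm by 187 mm) begins 45 mm behind the grasp point.
Start: joints at [-1.285, 0.689, -0.195, 1.565, 0.157, 0.902, -0.215], TCP at [0.156, 0.605, 0.239] pointing down, gripper open.
Joint ranges: [-3.01, 3.01], [-0.46, 2.08], [-1.47, 1.51], [0.13, 2.56], [-1, 4.14], [0.04, 2.09], [-2.66, 2.66]. Speed limits (rad/s): [2.57, 2.57, 3.14, 3.14, 3.14, 3.14, 3.14].

## Interface

Orientations are given as a unit quaternion [x, y, z, w].
In Python, from plant import r, optics, workorder gives the robot as it stands.
- The arm moves only by the shell command python3 -m creep 'ROWS' [FORCE]. ROWS is JSON, a list of rows, each an object of numbers: "grip": the gripper command: -1 is shut, 1 is fully open, values between are in proportion; "tx", "ty", "tz": the shift along the tool's x, y, z in cm; "spin": the turn about the tool's z in degrees. In form: [{"grip": .., "tx": .., "ty": .., "tz": .., "spin": ..}, ...]. A call has 1 to 8 rows; each row shifts and turns the commanded pose from where the row before left it, along the tool's axes as they then stand; what a row does not reach is not made up. A row lasts 1/12 s, in which the tool goes at most 41.7 mm and 7.16 degrees, less where a joint would pass 70% of its speed; a pose out of reach is approached as far as the arm can. A call with a gripper value outside its range is refused whole. The fingers move at their own pace and stop on an object; FORCE is the grip in N (left out, the last holds). Time passes only in rows, so rows that do not move let the fingers close. It gives the time, the measured TCP pose, the force, the opening and the grip force at its end, in the units of the state.
- r.get_state(): the state, without advancing time (a new reading comes with each control period).
- optics.snapshot(name): name is "scene" or "top"; returns (picture, depth): 480x640x3 uint8, red, green, blue; 480x640 float32, m along the optical axis (not along the pixel's ray), 0 where there is no reading.
- optics.get_calibration(name): a dict with "fx", "fy", "cx", "cy" (pixels), "extrinsics" (4x4, takes a point from world to camera coordinates). Camera axes: x right, y down, z forward; pixel columns grow to the right and rows downward; lengths in m; the calibration is good to about 2 mm. A picture is of the moment at which its call begins. get_calibration takes no time and is no camera call.
- workorder.finish_job(): hands the job in; it is judged then, once.
The state is a dict: "clock": time; "q": joint angles; "qd": joint speeds; "joint_torque": joint torques, N m; "tool_pos": TCP position; "eef_rot": TCP orientation; "contact_force": force on the tool from outside, world axes, zero at the start; "moment": the same for the moment, N m; "opening": opening from 0.0 (shut) to 1.0 (fully open); "finger_force": force on a finger pad.
Only numpy, scipy, OpenCV 4.12 (cv2) and the standard library are available. Lean on these libraries where they do the work, as an engineer would, in place of code of your own. Each camera call takes 0.05 s, during which the arm holds its last target. There are 200 camera calls.

## Working session

There is one attempt and no reset: what is moved stays moved. The work goes in short steps, Python scripts to look and compute and a shell command to move; the robot and the scene stay as the last step left them, time stands still between calls to the robot, and variables do not carry over. Pictures are saved under pics/ and viewed, at most 10 in all, crops included, and the job is handed in when it is done.

```bash
mkdir -p pics; ls
python3 - <<'E'
from plant import r,optics,workorder
import cv2,numpy as np
s=r.get_state();print(s,r.grip_point_offset)
for n in("scene","top"):
    p,d=optics.snapshot(n);cv2.imwrite(f"pics/{n}0.png",p[:,:,::-1]);np.save(f"pics/{n}0.npy",d)
    c=optics.get_calibration(n);print(n,c)
E
```

```text
pics
{'clock': 0.0, 'q': array([-1.28522406,  0.68998136, -0.19451506,  1.56631954,  0.15730965,
        0.90249877, -0.21508109]), 'qd': array([ 3.58459891e-04, -8.32769047e-04, -1.62335516e-04, -6.94241850e-04,
        2.06232453e-04, -9.96147989e-04,  6.22512232e-05]), 'joint_torque': array([-6.94491223e-05, -5.27542162e+01, -1.26730118e+00, -1.53430760e+01,
       -5.26935572e-02,  6.46844477e-03,  1.67707681e-04]), 'tool_pos': array([0.15559534, 0.60468143, 0.23791822]), 'eef_rot': array([ 1.25500719e-01,  9.92093114e-01, -9.06051899e-04, -4.51622692e-05]), 'contact_force': array([0.92812947, 0.35907668, 0.09278633]), 'moment': array([-0.01337238,  0.00977309, -0.0236199 ]), 'finger_force': 0.0, 'opening': 0.9994167721627214} -0.0187
scene {'fx': 451.47743894895547, 'fy': 451.47743894895547, 'cx': 322.2548212400926, 'cy': 239.9800981162394, 'extrinsics': array([[ 0.88549115, -0.46410336,  0.02266034, -0.39088219],
       [-0.24955991, -0.51615531, -0.81933116,  0.32676043],
       [ 0.39195059,  0.71985538, -0.57287256,  0.48382154],
       [ 0.        ,  0.        ,  0.        ,  1.        ]])}
top {'fx': 439.7765910992174, 'fy': 439.7765910992174, 'cx': 324.2760684432587, 'cy': 230.10224555981478, 'extrinsics': array([[ 0.01466517, -0.99987295,  0.0062471 ,  0.23589053],
       [-0.99133573, -0.015355  , -0.13045189,  0.53681174],
       [ 0.13053124, -0.00427988, -0.99143496,  0.84573121],
       [ 0.        ,  0.        ,  0.        ,  1.        ]])}
```

View pics/scene0.png

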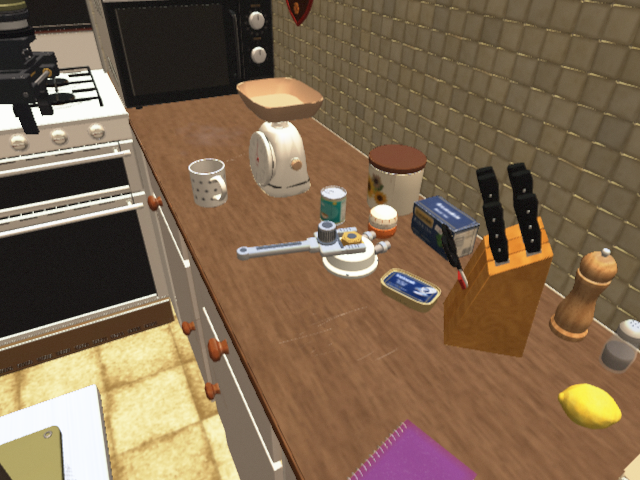

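View pics/top0.png

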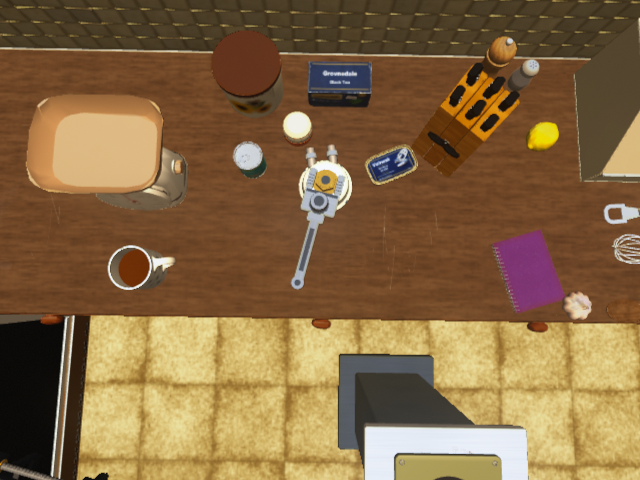

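The scene view shows the wheel at (327,230), the nut at (351,239) and the handle end at (242,252). In the top view these are at (319,202), (326,181) and (297,284).

```bash
cat > h.py <<'E'
import numpy as np,cv2
from plant import r,optics
def ray(n,u,v):
    c=optics.get_calibration(n);E=c["extrinsics"];R=E[:3,:3]
    return -R.T@E[:3,3], R.T@np.array([(u-c["cx"])/c["fx"],(v-c["cy"])/c["fy"],1])
def plane(n,u,v,z):
    o,d=ray(n,u,v);return o+d*(z-o[2])/d[2]
def dep(n,u,v,D): 
    o,d=ray(n,u,v);return o+d*D
def tri(a,b):
    o1,d1=ray("scene",*a);o2,d2=ray("top",*b)
    t=np.linalg.lstsq(np.c_[d1,-d2],o2-o1,rcond=None)[0]
    p,q=o1+d1*t[0],o2+d2*t[1];return (p+q)/2,np.linalg.norm(p-q)
E
python3 - <<'E'
from h import *
np.set_printoptions(precision=4,suppress=True)
S=cv2.imread("pics/scene0.png");T=cv2.imread("pics/top0.png")
a=cv2.resize(S[200:290,230:400],None,fx=4.6,fy=4.6,interpolation=cv2.INTER_CUBIC)[:300]
b=cv2.resize(T[150:295,285:365],None,fx=4,fy=4,interpolation=cv2.INTER_CUBIC)
cv2.imwrite("pics/cropT.png",b);cv2.imwrite("pics/cropS.png",cv2.resize(S[210:280,230:400],None,fx=4.6,fy=4.6,interpolation=cv2.INTER_CUBIC))
for n,I,(x0,y0,x1,y1) in(("scene",S,(300,215,400,280)),("top",T,(290,150,365,230))):
    D=np.load(f"pics/{n}0.npy")
    h=cv2.cvtColor(I,cv2.COLOR_BGR2HSV)
    m=np.zeros(h.shape[:2],np.uint8);m[y0:y1,x0:x1]=cv2.inRange(h,(15,130,110),(32,255,255))[y0:y1,x0:x1]
    k,l,st,ce=cv2.connectedComponentsWithStats(m)
    for i in range(1,k):
        if st[i,4]>15: print(n,"nut",st[i],ce[i],plane(n,*ce[i],.062))
    # depth points above 0.075 near
    v,u=np.mgrid[y0:y1,x0:x1];v=v.ravel();u=u.ravel()
    P=np.array([dep(n,a,b,D[b,a]) for a,b in zip(u,v)])
    ok=(D[v,u]>0)
    w=ok&(P[:,2]>.088)&(P[:,2]<.105)
    if w.any(): print(n,"wheel top",w.sum(),u[w].mean(),v[w].mean(),P[w].mean(0),P[w].min(0),P[w].max(0), np.median(P[w],0))
E
```

```text
scene nut [341 232  22  14 159] [350.8868 238.9623] [0.6254 0.236  0.062 ]Traceback (most recent call last):
  File "<stdin>", line 16, in <module>
  File "h.py", line 9, in dep
    o,d=ray(n,u,v);return o+d*D
        ~~~^^^^^^^
  File "h.py", line 4, in ray
    c=optics.get_calibration(n);E=c["extrinsics"];R=E[:3,:3]
ValueError: time passes only in moves, steps and waits
```

View pics/cropT.png

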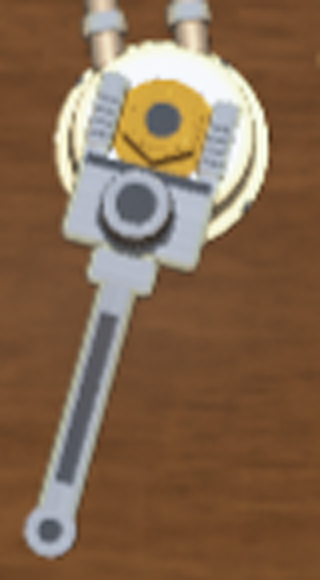

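View pics/cropS.png

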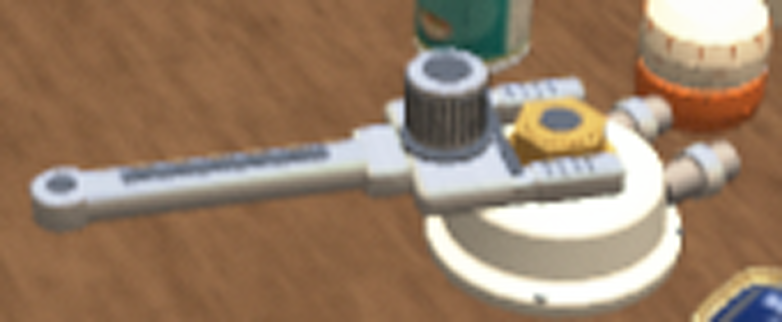

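The top crop shows the dark centre of the wheel at (133,203), the nut hole at (161,120) and the handle's hole at (50,530). In the scene crop they are at (441,68), (560,121) and (61,184).

```bash
sed -i 's/^def ray/C={n:optics.get_calibration(n) for n in("scene","top")}\ndef ray/; s/c=optics.get_calibration(n);/c=C[n];/' h.py
python3 - <<'E'
from h import *
from scipy.spatial.transform import Rotation as Ro
np.set_printoptions(precision=4,suppress=True)
cs=lambda u,v:(230+(u+.5)/4.6-.5,210+(v+.5)/4.6-.5)
ct=lambda u,v:(285+(u+.5)/4-.5,150+(v+.5)/4-.5)
P={}
for k,a,b in(("wheel",(441,68),(133,203)),("nut",(560,121),(161,120)),("hole",(61,184),(50,530))):
    P[k],e=tri(cs(*a),ct(*b));print(k,P[k],e)
for n in("scene","top"):
    D=np.load(f"pics/{n}0.npy")
    for k,p in (("wheel",(441,68) if n=="scene" else (133,203)),("nut",(560,121) if n=="scene" else (161,120)),("hole",(61,184) if n=="scene" else (50,530))):
        u,v=(cs if n=="scene" else ct)(*p);i,j=int(round(u)),int(round(v));print(n,k,dep(n,u,v,D[j,i]))
d=P["nut"]-P["hole"];d[2]=0;print("len",np.linalg.norm(d),"wheel-nut",np.linalg.norm((P["nut"]-P["wheel"])[:2]),np.degrees(np.arctan2(d[1],d[0])), np.degrees(np.arctan2(*(P["nut"]-P["wheel"])[1::-1])))
s=r.get_state();R=Ro.from_quat(s["eef_rot"]);print(R.as_matrix())
t=P["wheel"].copy()-[0,0,.012]
tcp=t+R.as_matrix()[:,2]*(-r.grip_point_offset)
print("target tcp",tcp,"tool delta cm",100*R.inv().apply(tcp-s["tool_pos"]))
E
```

```text
wheel [0.581  0.2572 0.0954] 0.000688604605648378
nut [0.6303 0.2441 0.0625] 0.0014437297051467237
hole [0.4291 0.2943 0.0611] 0.0008123339469907222
scene wheel [0.5816 0.2591 0.094 ]
scene nut [0.6309 0.2437 0.0627]
scene hole [0.4297 0.295  0.0605]
top wheel [0.5816 0.2571 0.0938]
top nut [0.6302 0.2444 0.0602]
top hole [0.4287 0.2944 0.0615]
len 0.20743399374961305 wheel-nut 0.051081310917019306 -14.019852336705137 -14.873562131904773
[[-0.9685  0.2491 -0.0003]
 [ 0.2491  0.9685 -0.0016]
 [-0.0001 -0.0016 -1.    ]]
target tcp [0.581  0.2572 0.0647] tool delta cm [-49.847  -23.0418  17.3746]
```

Run:
```python
from h import *
np.set_printoptions(precision=3,suppress=True)
D=np.load("pics/top0.npy");v,u=np.mgrid[0:480,0:640];c=C["top"];E=c["extrinsics"]
P=np.stack([(u-c["cx"])/c["fx"]*D,(v-c["cy"])/c["fy"]*D,D],-1)
W=((P-E[:3,3])@E[:3,:3]);W=W[(D>0)]
a=np.array([.156,.605]);b=np.array([.581,.257]);L=np.linalg.norm(b-a);d=(b-a)/L
s=(W[:,:2]-a)@d;w=(W[:,:2]-a)@np.array([-d[1],d[0]])
for lo in np.arange(-.1,L+.15,.05):
    m=(s>lo)&(s<lo+.05);print(round(lo,2),[round(float(W[m&(abs(w-k)<.03),2].max(initial=-1)),3) for k in(-.12,-.06,0,.06,.12,.18)])
print("around handle sweep/wheel: max z by cell x rows .4-.8,y .0-.4")
for x in np.arange(.35,.8,.05):print(round(x,2),[round(float(W[(abs(W[:,0]-x)<.025)&(abs(W[:,1]-y)<.025),2].max(initial=-1)),3) for y in np.arange(.05,.46,.05)])
```

```text
-0.1 [-0.888, -0.891, -0.889, -0.889, -0.889, -0.888]
-0.05 [-0.889, -0.889, -0.89, 0.32, -0.887, -0.889]
0.0 [-0.888, 0.258, 0.338, 0.344, -0.89, -0.89]
0.05 [-0.89, 0.314, -0.888, -0.889, -0.889, 0.002]
0.1 [-0.888, -0.89, -0.888, -0.889, 0.002, 0.003]
0.15 [-0.89, -0.89, -0.889, 0.001, 0.007, 0.092]
0.2 [-0.888, -0.892, 0.001, 0.003, 0.091, 0.092]
0.25 [-0.891, 0.002, 0.004, 0.004, 0.081, 0.093]
0.3 [0.004, 0.004, 0.003, 0.004, 0.005, 0.005]
0.35 [0.004, 0.061, 0.004, 0.005, 0.004, 0.238]
0.4 [0.003, 0.063, 0.004, 0.004, 0.006, 0.238]
0.45 [0.004, 0.063, 0.063, 0.004, 0.004, 0.003]
0.5 [0.004, 0.06, 0.097, 0.06, 0.073, 0.073]
0.55 [0.004, 0.062, 0.097, 0.063, 0.071, 0.073]
0.6 [0.005, 0.013, 0.065, 0.061, 0.064, 0.127]
0.65 [0.003, 0.028, 0.026, 0.034, 0.064, 0.128]
around handle sweep/wheel: max z by cell x rows .4-.8,y .0-.4
0.35 [0.003, 0.005, 0.004, 0.003, 0.004, 0.004, 0.003, 0.002, 0.003]
0.4 [0.003, 0.004, 0.004, 0.003, 0.004, 0.062, 0.004, 0.004, 0.004]
0.45 [0.004, 0.003, 0.004, 0.004, 0.058, 0.063, 0.004, 0.004, 0.004]
0.5 [0.003, 0.004, 0.004, 0.004, 0.063, 0.063, 0.004, 0.003, 0.005]
0.55 [0.004, 0.005, 0.004, 0.06, 0.096, 0.063, 0.004, 0.004, 0.003]
0.6 [0.003, 0.004, 0.006, 0.062, 0.097, 0.062, 0.004, 0.004, 0.006]
0.65 [0.185, 0.028, 0.026, 0.062, 0.065, 0.062, 0.072, 0.073, 0.003]
0.7 [0.278, 0.026, 0.026, 0.033, 0.035, 0.06, 0.073, 0.073, 0.003]
0.75 [0.283, 0.004, 0.004, 0.004, 0.047, 0.064, 0.056, 0.126, 0.003]
```

```bash
python3 -m creep '[{"grip":1,"tx":-1.5,"ty":-0.7},{"tx":-3.2,"ty":-1.5,"grip":1},{"tx":-3.2,"ty":-1.5,"grip":1},{"tx":-3.2,"ty":-1.5,"grip":1},{"tx":-3.2,"ty":-1.5,"grip":1},{"tx":-3.2,"ty":-1.5,"grip":1},{"tx":-3.2,"ty":-1.5,"grip":1},{"tx":-3.2,"ty":-1.5,"grip":1}]' 25
python3 -m creep '[{"grip":1,"tx":-3.2,"ty":-1.5},{"tx":-3.2,"ty":-1.5,"grip":1},{"tx":-3.2,"ty":-1.5,"grip":1},{"tx":-3.2,"ty":-1.5,"grip":1},{"tx":-3.2,"ty":-1.5,"grip":1},{"tx":-3.2,"ty":-1.5,"grip":1},{"tx":-3.2,"ty":-1.5,"grip":1},{"grip":1}]'
cat >> h.py <<'E'
from scipy.spatial.transform import Rotation as Ro
def go(p,ydir=None):
    "p: wanted grasp point, ydir: wanted heading of tool y in deg"
    s=r.get_state();R=Ro.from_quat(s["eef_rot"]);M=R.as_matrix()
    tcp=np.array(p)+[0,0,r.grip_point_offset]
    print("tool cm",np.round(100*R.inv().apply(tcp-s["tool_pos"]),2),"ydir",np.degrees(np.arctan2(M[1,1],M[0,1])).round(1),"z",M[:,2].round(4),"q7",s["q"].round(2),"t",s["clock"],s["tool_pos"])
E
python3 -c "
from h import *
go([.581,.2572,.084])"
```

```text
tool cm [-49.85 -23.04  17.31] ydir 75.6 z [-3.0e-04 -1.6e-03 -1.0e+00] q7 [-1.29  0.69 -0.19  1.57  0.16  0.9  -0.22] t 0.1 [0.15563301 0.60474945 0.23801106]$[0]: bad value
$[0]: bad value
```

```bash
python3 -m creep '[{"grip":1,"tx":-1.5,"ty":-0.7,"tz":0,"spin":0},{"grip":1,"tx":-3.2,"ty":-1.5,"tz":0,"spin":0},{"grip":1,"tx":-3.2,"ty":-1.5,"tz":0,"spin":0},{"grip":1,"tx":-3.2,"ty":-1.5,"tz":0,"spin":0},{"grip":1,"tx":-3.2,"ty":-1.5,"tz":0,"spin":0},{"grip":1,"tx":-3.2,"ty":-1.5,"tz":0,"spin":0},{"grip":1,"tx":-3.2,"ty":-1.5,"tz":0,"spin":0},{"grip":1,"tx":-3.2,"ty":-1.5,"tz":0,"spin":0}]' 25
python3 -c "
from h import *
go([.581,.2572,.084])"
```

```text
clock: 0.77
tool_pos: [0.3602, 0.4358, 0.2384]
eef_rot: [0.125, 0.992, -0.0, -0.0]
contact_force: [1.0, 0.1, 0.1]
opening: 0.998
finger_force: 0.0
tool cm [-25.83 -11.79  17.32] ydir 75.6 z [-4.e-04 -6.e-04 -1.e+00] q7 [-0.82  0.61 -0.23  1.75  0.18  0.8   0.18] t 0.7667 [0.36022337 0.43578607 0.23844072]
```

```bash
python3 -m creep '[{"grip":1,"tx":-3.5,"ty":-1.6,"tz":0.5,"spin":0},{"grip":1,"tx":-3.5,"ty":-1.6,"tz":1,"spin":0},{"grip":1,"tx":-3.5,"ty":-1.6,"tz":1,"spin":0},{"grip":1,"tx":-3.5,"ty":-1.6,"tz":1,"spin":0},{"grip":1,"tx":-3.5,"ty":-1.6,"tz":1,"spin":0},{"grip":1,"tx":-3.5,"ty":-1.6,"tz":1,"spin":0},{"grip":1,"tx":-3.0,"ty":-1.3,"tz":1,"spin":0},{"grip":1,"tx":0,"ty":0,"tz":1,"spin":0}]'
python3 -c "
from h import *
go([.581,.2572,.084])"
```

```text
clock: 1.43
tool_pos: [0.5713, 0.2634, 0.1625]
eef_rot: [0.131, 0.991, -0.002, 0.003]
contact_force: [0.9, -0.9, 0.0]
opening: 0.999
finger_force: 0.0
tool cm [-1.04 -0.31  9.73] ydir 74.9 z [ 0.0047 -0.0054 -1.    ] q7 [-0.38  0.79 -0.23  1.62  0.25  0.76  0.58] t 1.4333 [0.57129785 0.26342377 0.16252626]
```

```bash
python3 -m creep '[{"grip":1,"tx":0,"ty":0,"tz":1,"spin":0},{"grip":1,"tx":0,"ty":0,"tz":1,"spin":0},{"grip":1,"tx":0,"ty":0,"tz":1,"spin":0},{"grip":1,"tx":0,"ty":0,"tz":0,"spin":0},{"grip":1,"tx":0,"ty":0,"tz":0,"spin":0},{"grip":1,"tx":0,"ty":0,"tz":0,"spin":0}]'
python3 - <<'E'
from h import *
go([.581,.2572,.084])
p,_=optics.snapshot("scene");cv2.imwrite("pics/s1.png",cv2.resize(p[120:290,220:420,::-1],None,fx=3,fy=3,interpolation=cv2.INTER_CUBIC))
E
```

```text
clock: 1.93
tool_pos: [0.5641, 0.2731, 0.1341]
eef_rot: [0.125, 0.992, 0.0, 0.0]
contact_force: [0.6, 0.9, 0.1]
opening: 0.997
finger_force: 0.0
tool cm [-2.03 -1.12  6.88] ydir 75.7 z [ 3.e-04  6.e-04 -1.e+00] q7 [-0.4   0.83 -0.22  1.65  0.26  0.7   0.57] t 1.9333 [0.56412602 0.27306457 0.13412713]
```

View pics/s1.png

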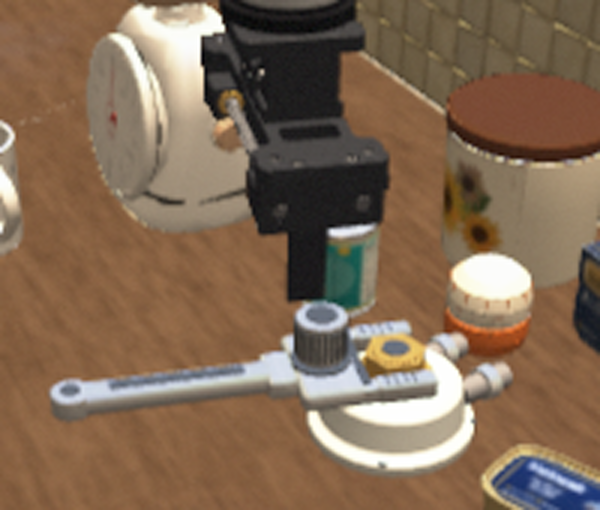

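The gripper hovers above and behind the wheel (wheel at crop (320,330)), which agrees with the offset that remains. Next I finish the approach.

```bash
python3 -m creep '[{"grip":1,"tx":-1,"ty":-0.55,"tz":0,"spin":0},{"grip":1,"tx":-1,"ty":-0.55,"tz":0,"spin":0},{"grip":1,"tx":0,"ty":0,"tz":1.5,"spin":0},{"grip":1,"tx":0,"ty":0,"tz":1.5,"spin":0},{"grip":1,"tx":0,"ty":0,"tz":1.0,"spin":0},{"grip":1,"tx":0,"ty":0,"tz":0,"spin":0},{"grip":1,"tx":0,"ty":0,"tz":0,"spin":0},{"grip":1,"tx":0,"ty":0,"tz":0,"spin":0}]'
python3 -c "
from h import *
go([.581,.2572,.084])"
```

```text
clock: 2.65
tool_pos: [0.5819, 0.2564, 0.0943]
eef_rot: [0.126, 0.992, 0.0, 0.001]
contact_force: [0.2, 0.4, 0.3]
opening: 1.002
finger_force: 0.0
tool cm [0.11 0.06 2.9 ] ydir 75.6 z [ 1.1e-03  6.0e-04 -1.0e+00] q7 [-0.37  0.89 -0.21  1.64  0.28  0.64  0.59] t 2.65 [0.58185955 0.25636327 0.09434992]
```

```bash
python3 -m creep '[{"grip":1,"tx":0.1,"ty":0.05,"tz":1,"spin":0},{"grip":1,"tx":0,"ty":0,"tz":1,"spin":0},{"grip":1,"tx":0,"ty":0,"tz":0.8,"spin":0},{"grip":1,"tx":0,"ty":0,"tz":0,"spin":0},{"grip":-1,"tx":0,"ty":0,"tz":0,"spin":0},{"grip":-1,"tx":0,"ty":0,"tz":0,"spin":0},{"grip":-1,"tx":0,"ty":0,"tz":0,"spin":0},{"grip":-1,"tx":0,"ty":0,"tz":0,"spin":0}]' 30
python3 -m creep '[{"grip":-1,"tx":0,"ty":0,"tz":0,"spin":0},{"grip":-1,"tx":0,"ty":0,"tz":0,"spin":0},{"grip":-1,"tx":0,"ty":0,"tz":0,"spin":0}]'
python3 -c "
from h import *
go([.581,.2572,.084])"
```

```text
clock: 3.32
tool_pos: [0.5806, 0.2572, 0.0661]
eef_rot: [0.126, 0.992, 0.0, 0.0]
contact_force: [-0.0, 0.1, -0.7]
opening: 0.723
finger_force: 0.0
clock: 3.57
tool_pos: [0.5804, 0.2571, 0.0659]
eef_rot: [0.126, 0.992, 0.0, 0.0]
contact_force: [-0.3, 0.1, -0.3]
opening: 0.496
finger_force: 0.0
tool cm [-0.05  0.03  0.06] ydir 75.6 z [ 3.e-04  2.e-04 -1.e+00] q7 [-0.38  0.93 -0.2   1.65  0.29  0.59  0.57] t 3.5667 [0.58041041 0.25708065 0.06590486]
```

```bash
python3 -m creep '[{"grip":-1,"tx":0,"ty":0,"tz":0,"spin":0},{"grip":-1,"tx":0,"ty":0,"tz":0,"spin":0},{"grip":-1,"tx":0,"ty":0,"tz":0,"spin":0},{"grip":-1,"tx":0,"ty":0,"tz":0,"spin":0},{"grip":-1,"tx":0,"ty":0,"tz":0,"spin":2},{"grip":-1,"tx":0,"ty":0,"tz":0,"spin":4},{"grip":-1,"tx":0,"ty":0,"tz":0,"spin":4},{"grip":-1,"tx":0,"ty":0,"tz":0,"spin":4}]'
python3 -c "
from h import *
go([.581,.2572,.084]);print(r.get_state()['moment'])"
```

```text
clock: 4.23
tool_pos: [0.5806, 0.2579, 0.0658]
eef_rot: [0.248, 0.969, 0.001, 0.0]
contact_force: [0.6, 1.4, -0.7]
opening: 0.367
finger_force: 30.0
tool cm [-0.07 -0.04  0.05] ydir 61.3 z [ 8.0e-04  1.4e-03 -1.0e+00] q7 [-0.42  0.93 -0.14  1.65  0.2   0.57  0.4 ] t 4.2333 [0.58058825 0.25791687 0.06583786]
[ 0.370773   -0.14421892  0.12918772]
```

Gripped, and the wheel is turning at a moment of about 0.13 N m. I keep turning to about 66° in total.

```bash
python3 -m creep '[{"grip":-1,"tx":0,"ty":0,"tz":0,"spin":5},{"grip":-1,"tx":0,"ty":0,"tz":0,"spin":5},{"grip":-1,"tx":0,"ty":0,"tz":0,"spin":5},{"grip":-1,"tx":0,"ty":0,"tz":0,"spin":5},{"grip":-1,"tx":0,"ty":0,"tz":0,"spin":5},{"grip":-1,"tx":0,"ty":0,"tz":0,"spin":5},{"grip":-1,"tx":0,"ty":0,"tz":0,"spin":5},{"grip":-1,"tx":0,"ty":0,"tz":0,"spin":0}]'
python3 -c "
from h import *
go([.581,.2572,.084]);print(r.get_state()['moment'])"
python3 -m creep '[{"grip":-1,"tx":0,"ty":0,"tz":0,"spin":4},{"grip":-1,"tx":0,"ty":0,"tz":0,"spin":4},{"grip":-1,"tx":0,"ty":0,"tz":0,"spin":4},{"grip":-1,"tx":0,"ty":0,"tz":0,"spin":4},{"grip":-1,"tx":0,"ty":0,"tz":0,"spin":0},{"grip":-1,"tx":0,"ty":0,"tz":0,"spin":0},{"grip":-1,"tx":0,"ty":0,"tz":0,"spin":0}]'
python3 -c "
from h import *
go([.581,.2572,.084]);print(r.get_state()['moment'])"
```

```text
clock: 4.9
tool_pos: [0.5813, 0.2584, 0.0659]
eef_rot: [0.527, 0.85, 0.001, 0.001]
contact_force: [2.3, 2.4, -2.0]
opening: 0.365
finger_force: 30.0
tool cm [-0.1  -0.08  0.06] ydir 26.4 z [ 0.0025  0.0016 -1.    ] q7 [-0.5   0.93  0.02  1.66 -0.03  0.55 -0.01] t 4.9 [0.58128869 0.25844239 0.06585351]
[ 0.3896663  -0.4970046  -0.04348366]
clock: 5.48
tool_pos: [0.5818, 0.2588, 0.0659]
eef_rot: [0.638, 0.77, 0.002, 0.0]
contact_force: [2.7, 3.5, -3.4]
opening: 0.37
finger_force: 30.0
tool cm [-0.14 -0.11  0.06] ydir 10.7 z [ 0.0034  0.0026 -1.    ] q7 [-0.54  0.93  0.08  1.66 -0.13  0.55 -0.19] t 5.4833 [0.58178653 0.25875196 0.06588145]
[ 0.67183535 -0.67954247  0.16388895]
```

```bash
python3 -m creep '[{"grip":-1,"tx":0,"ty":0,"tz":0,"spin":4},{"grip":-1,"tx":0,"ty":0,"tz":0,"spin":4},{"grip":-1,"tx":0,"ty":0,"tz":0,"spin":0},{"grip":-1,"tx":0,"ty":0,"tz":0,"spin":0},{"grip":-1,"tx":0,"ty":0,"tz":0,"spin":0}]'
python3 -c "
from h import *
go([.581,.2572,.084]);print(r.get_state()['moment'])
p,_=optics.snapshot('scene');cv2.imwrite('pics/s2.png',cv2.resize(p[170:290,220:420,::-1],None,fx=4,fy=4,interpolation=cv2.INTER_CUBIC))"
```

```text
clock: 5.9
tool_pos: [0.5823, 0.2592, 0.0659]
eef_rot: [0.69, 0.724, 0.003, 0.001]
contact_force: [4.3, 5.0, -4.0]
opening: 0.362
finger_force: 30.0
tool cm [-0.19 -0.14  0.06] ydir 2.8 z [ 0.0046  0.0032 -1.    ] q7 [-0.55  0.93  0.12  1.66 -0.18  0.55 -0.28] t 5.9 [0.58233605 0.25919122 0.06594621]
[ 0.73249102 -0.95192427  0.3475757 ]
```

View pics/s2.png

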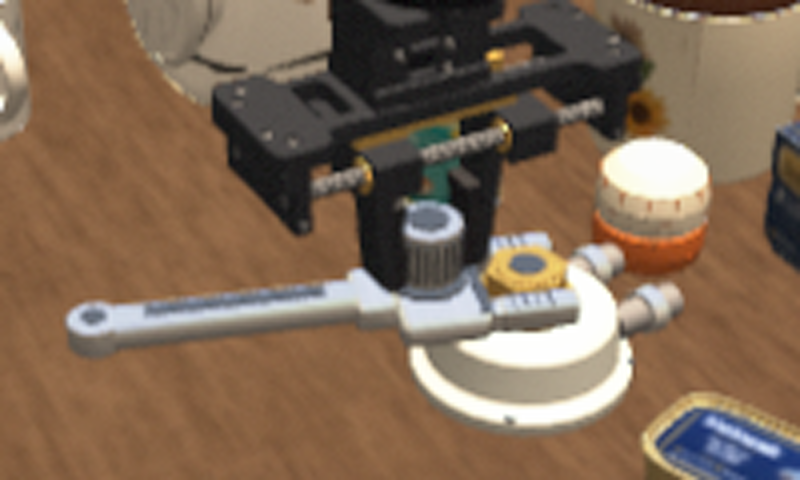

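The moment rose to 0.35 N m, so the wheel is at its stop. In the picture the jaws sit against the nut (crop (525,265)). I release and lift.

```bash
python3 -m creep '[{"grip":0.4,"tx":0,"ty":0,"tz":0,"spin":0},{"grip":0.4,"tx":0,"ty":0,"tz":0,"spin":0},{"grip":0.4,"tx":0,"ty":0,"tz":0,"spin":0},{"grip":0.4,"tx":0,"ty":0,"tz":0,"spin":0},{"grip":0.4,"tx":0,"ty":0,"tz":-1,"spin":0},{"grip":0.4,"tx":0,"ty":0,"tz":-2,"spin":0},{"grip":0.4,"tx":0,"ty":0,"tz":-3,"spin":0},{"grip":0.4,"tx":0,"ty":0,"tz":-3,"spin":-6}]'
python3 -m creep '[{"grip":0.4,"tx":0,"ty":-3,"tz":0,"spin":0},{"grip":0.4,"tx":0,"ty":-3,"tz":0,"spin":0},{"grip":0.4,"tx":0,"ty":-3,"tz":0,"spin":0},{"grip":0.4,"tx":0,"ty":-1,"tz":0,"spin":0},{"grip":0.4,"tx":0,"ty":0,"tz":0,"spin":-7},{"grip":0.4,"tx":0,"ty":0,"tz":0,"spin":-7},{"grip":0.4,"tx":0,"ty":0,"tz":0,"spin":-7},{"grip":0.4,"tx":0,"ty":0,"tz":0,"spin":-7}]'
python3 -m creep '[{"grip":0.4,"tx":0,"ty":0,"tz":0,"spin":-7},{"grip":0.4,"tx":0,"ty":0,"tz":0,"spin":-7},{"grip":0.4,"tx":0,"ty":0,"tz":0,"spin":-7},{"grip":0.4,"tx":0,"ty":0,"tz":0,"spin":-7},{"grip":0.4,"tx":0,"ty":0,"tz":0,"spin":-7},{"grip":0.4,"tx":0,"ty":0,"tz":0,"spin":-4},{"grip":0.4,"tx":0,"ty":0,"tz":0,"spin":0},{"grip":0.4,"tx":0,"ty":0,"tz":0,"spin":0}]'
python3 - <<'E'
from h import *
p,_=optics.snapshot('scene');t,_=optics.snapshot('top')
a=cv2.resize(p[170:290,220:420,::-1],None,fx=4,fy=4,interpolation=cv2.INTER_CUBIC)[:,:480]
b=cv2.resize(t[150:295,285:365,::-1],None,fx=4,fy=4,interpolation=cv2.INTER_CUBIC)[:480]
cv2.imwrite('pics/s3.png',np.hstack([a,b[:480]]))
go([.475,.283,.052])
E
```

```text
clock: 6.62
tool_pos: [0.5795, 0.2566, 0.1566]
eef_rot: [0.652, 0.758, -0.001, -0.0]
contact_force: [0.9, 0.6, -0.5]
opening: 0.701
finger_force: 0.0
clock: 7.28
tool_pos: [0.4815, 0.2419, 0.1566]
eef_rot: [0.447, 0.895, 0.0, 0.0]
contact_force: [0.9, 0.2, -0.0]
opening: 0.7
finger_force: 0.0
clock: 7.95
tool_pos: [0.4816, 0.2417, 0.1562]
eef_rot: [0.127, 0.992, -0.0, 0.0]
contact_force: [-0.7, -0.1, -0.1]
opening: 0.702
finger_force: 0.0
tool cm [ 1.67  3.81 12.27] ydir 75.5 z [ 4.e-04 -2.e-04 -1.e+00] q7 [-0.42  0.7  -0.21  1.9   0.26  0.56  0.51] t 8.05 [0.48153977 0.24195617 0.15604115]
```

View pics/s3.png

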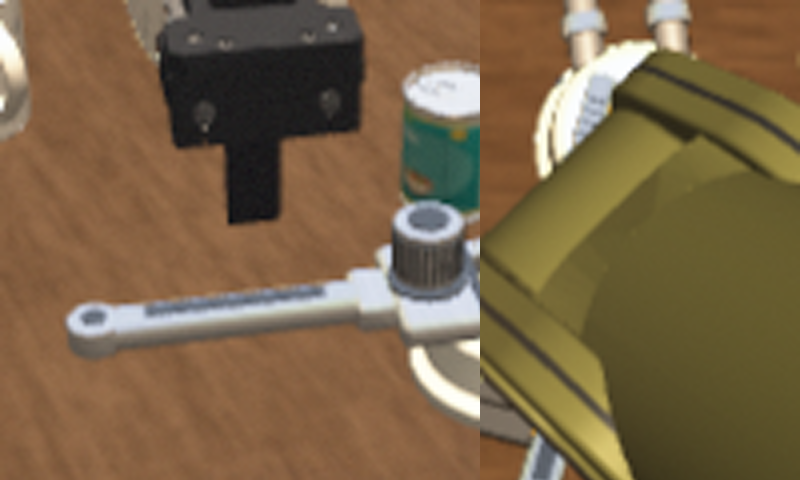

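The handle has not moved: its hole is at crop (94,317), which is scene pixel (243,249). I go down onto the handle.

```bash
python3 -m creep '[{"grip":0.6,"tx":0.85,"ty":1.9,"tz":0,"spin":0},{"grip":0.6,"tx":0.85,"ty":1.9,"tz":0,"spin":0},{"grip":0.6,"tx":0,"ty":0,"tz":2,"spin":0},{"grip":0.6,"tx":0,"ty":0,"tz":2,"spin":0},{"grip":0.6,"tx":0,"ty":0,"tz":2,"spin":0},{"grip":0.6,"tx":0,"ty":0,"tz":0,"spin":0},{"grip":0.6,"tx":0,"ty":0,"tz":0,"spin":0}]'
python3 -c "
from h import *
go([.475,.283,.052])"
```

```text
clock: 8.63
tool_pos: [0.4739, 0.2828, 0.0953]
eef_rot: [0.126, 0.992, -0.001, -0.001]
contact_force: [0.2, 0.4, 0.5]
opening: 0.804
finger_force: 0.0
tool cm [-0.11  0.05  6.2 ] ydir 75.5 z [-0.0015 -0.0016 -1.    ] q7 [-0.52  0.81 -0.17  1.9   0.28  0.45  0.43] t 8.6333 [0.47385982 0.28284914 0.09528405]
```

```bash
python3 -m creep '[{"grip":0.6,"tx":0,"ty":0,"tz":2,"spin":0},{"grip":0.6,"tx":0,"ty":0,"tz":2,"spin":0},{"grip":0.6,"tx":0,"ty":0,"tz":2,"spin":0},{"grip":0.6,"tx":0,"ty":0,"tz":0.1,"spin":0},{"grip":-1,"tx":0,"ty":0,"tz":0,"spin":0},{"grip":-1,"tx":0,"ty":0,"tz":0,"spin":0},{"grip":-1,"tx":0,"ty":0,"tz":0,"spin":0},{"grip":-1,"tx":0,"ty":0,"tz":0,"spin":0}]' 30
python3 -m creep '[{"grip":-1,"tx":0,"ty":0,"tz":0,"spin":0},{"grip":-1,"tx":0,"ty":0,"tz":0,"spin":0},{"grip":-1,"tx":0,"ty":0,"tz":0,"spin":0},{"grip":-1,"tx":0,"ty":0,"tz":0,"spin":0},{"grip":-1,"tx":0,"ty":0,"tz":0,"spin":0},{"grip":-1,"tx":0,"ty":0,"tz":0,"spin":0}]'
python3 - <<'E'
from h import *
go([.475,.283,.052]);s=r.get_state();print(s["opening"],s["finger_force"])
d=np.array([.6303,.2441])-s["tool_pos"][:2];R=np.linalg.norm(d);print(R,np.degrees(np.arctan2(d[1],d[0])))
for st in(3,4,5,6): # chord per step, spin first? shift is along axes before the turn
    a=np.radians(st);print(st,"per row: along",100*R*(1-np.cos(a)),"across",100*R*np.sin(a))
E
```

```text
clock: 9.3
tool_pos: [0.4753, 0.2837, 0.0361]
eef_rot: [0.126, 0.992, 0.001, 0.001]
contact_force: [0.8, -0.1, -0.3]
opening: 0.522
finger_force: 0.0
clock: 9.8
tool_pos: [0.4747, 0.2841, 0.035]
eef_rot: [0.125, 0.992, 0.001, 0.0]
contact_force: [-0.2, 1.7, 2.3]
opening: 0.224
finger_force: 30.0
tool cm [-0.05 -0.1   0.17] ydir 75.6 z [ 9.0e-04  1.6e-03 -1.0e+00] q7 [-0.55  0.92 -0.12  1.92  0.31  0.33  0.41] t 9.8 [0.47474258 0.2841347  0.03501211]
0.224429769356632 29.99798510223627
0.1606265489700577 -14.432593634680241
3 per row: along 0.022013310285620834 across 0.8406544038352015
4 per row: along 0.03912782002289479 across 1.120474164583929
5 per row: along 0.06112325133120883 across 1.3999526180478468
6 per row: along 0.08799290418911504 across 1.679004632382662
```

```bash
python3 -m creep '[{"grip":-1,"tx":-0.01,"ty":-0.56,"tz":0,"spin":-2},{"grip":-1,"tx":-0.04,"ty":-1.12,"tz":0,"spin":-4},{"grip":-1,"tx":-0.04,"ty":-1.12,"tz":0,"spin":-4},{"grip":-1,"tx":-0.04,"ty":-1.12,"tz":0,"spin":-4},{"grip":-1,"tx":-0.04,"ty":-1.12,"tz":0,"spin":-4},{"grip":-1,"tx":-0.04,"ty":-1.12,"tz":0,"spin":-4},{"grip":-1,"tx":-0.01,"ty":-0.56,"tz":0,"spin":-2},{"grip":-1,"tx":0,"ty":0,"tz":0,"spin":0}]'
cat >> h.py <<'E'
def sw():
    s=r.get_state();d=np.array([.6303,.2441])-s["tool_pos"][:2];M=Ro.from_quat(s["eef_rot"]).as_matrix()
    print("R",np.linalg.norm(d),"ang",np.degrees(np.arctan2(d[1],d[0])),"tool",np.degrees(np.arctan2(M[1,1],M[0,1]))-90,s["moment"],s["contact_force"])
E
python3 -c "
from h import *
sw()"
```

```text
clock: 10.47
tool_pos: [0.4727, 0.2155, 0.035]
eef_rot: [-0.084, 0.996, 0.0, 0.001]
contact_force: [1.8, 1.6, 1.7]
opening: 0.223
finger_force: 30.1
R 0.1602065057233445 ang 10.28949213620373 tool 9.662871243807317 [ 0.5134504  -0.36180837  0.35384214] [1.77917945 1.57416569 1.69697672]
```

```bash
python3 -m creep '[{"grip":-1,"tx":-0.01,"ty":-0.56,"tz":0,"spin":-2},{"grip":-1,"tx":-0.04,"ty":-1.12,"tz":0,"spin":-4},{"grip":-1,"tx":-0.04,"ty":-1.12,"tz":0,"spin":-4},{"grip":-1,"tx":-0.04,"ty":-1.12,"tz":0,"spin":-4},{"grip":-1,"tx":-0.04,"ty":-1.12,"tz":0,"spin":-4},{"grip":-1,"tx":-0.01,"ty":-0.84,"tz":0,"spin":-3},{"grip":-1,"tx":0,"ty":0,"tz":0,"spin":0},{"grip":-1,"tx":0,"ty":0,"tz":0,"spin":0}]'
python3 -m creep '[{"grip":-1,"tx":0,"ty":0,"tz":0,"spin":0},{"grip":-1,"tx":0,"ty":0,"tz":0,"spin":0},{"grip":-1,"tx":0,"ty":0,"tz":0,"spin":0}]'
python3 -c "
from h import *
sw()"
```

```text
clock: 11.13
tool_pos: [0.4928, 0.1624, 0.035]
eef_rot: [-0.263, 0.965, 0.001, 0.001]
contact_force: [5.0, 2.2, 1.0]
opening: 0.225
finger_force: 30.0
clock: 11.38
tool_pos: [0.4927, 0.1625, 0.035]
eef_rot: [-0.263, 0.965, 0.0, 0.001]
contact_force: [4.0, 2.4, 2.2]
opening: 0.228
finger_force: 30.0
R 0.15994567479936925 ang 30.660012760838757 tool 30.52244664982051 [ 0.48888563 -0.92933478  0.07243429] [3.99955455 2.35406994 2.17407074]
```

Swung 45°. I release, lift clear and check.

```bash
python3 -m creep '[{"grip":0.5,"tx":0,"ty":0,"tz":0,"spin":0},{"grip":0.5,"tx":0,"ty":0,"tz":0,"spin":0},{"grip":0.5,"tx":0,"ty":0,"tz":0,"spin":0},{"grip":0.5,"tx":0,"ty":0,"tz":0,"spin":0},{"grip":0.5,"tx":0,"ty":0,"tz":0,"spin":0},{"grip":0.5,"tx":0,"ty":0,"tz":-1.5,"spin":0},{"grip":0.5,"tx":0,"ty":0,"tz":-3,"spin":0},{"grip":0.5,"tx":0,"ty":0,"tz":-3,"spin":0}]'
python3 -m creep '[{"grip":0.5,"tx":0,"ty":0,"tz":-3,"spin":0},{"grip":0.5,"tx":0,"ty":0,"tz":-3,"spin":0},{"grip":0.5,"tx":2,"ty":0,"tz":-2,"spin":0},{"grip":0.5,"tx":3,"ty":-1,"tz":0,"spin":0},{"grip":0.5,"tx":3,"ty":-1,"tz":0,"spin":0},{"grip":0.5,"tx":0,"ty":0,"tz":0,"spin":0},{"grip":0.5,"tx":0,"ty":0,"tz":0,"spin":0},{"grip":0.5,"tx":0,"ty":0,"tz":0,"spin":0}]'
python3 - <<'E'
from h import *
p,_=optics.snapshot('scene');t,_=optics.snapshot('top')
a=cv2.resize(p[190:290,260:400,::-1],None,fx=3.2,fy=3.2,interpolation=cv2.INTER_CUBIC)
b=cv2.resize(t[140:300,285:395,::-1],None,fx=3,fy=3,interpolation=cv2.INTER_CUBIC)
a=np.pad(a,((0,480-a.shape[0]),(0,0),(0,0)));cv2.imwrite('pics/s4.png',np.hstack([a,b]))
E
```

```text
clock: 12.05
tool_pos: [0.4902, 0.1609, 0.1097]
eef_rot: [-0.264, 0.965, -0.0, -0.002]
contact_force: [2.2, 1.0, -0.2]
opening: 0.75
finger_force: 0.0
clock: 12.72
tool_pos: [0.4334, 0.1039, 0.1898]
eef_rot: [-0.264, 0.965, 0.0, 0.0]
contact_force: [-0.2, 0.4, 0.0]
opening: 0.752
finger_force: 0.0
```

View pics/s4.png

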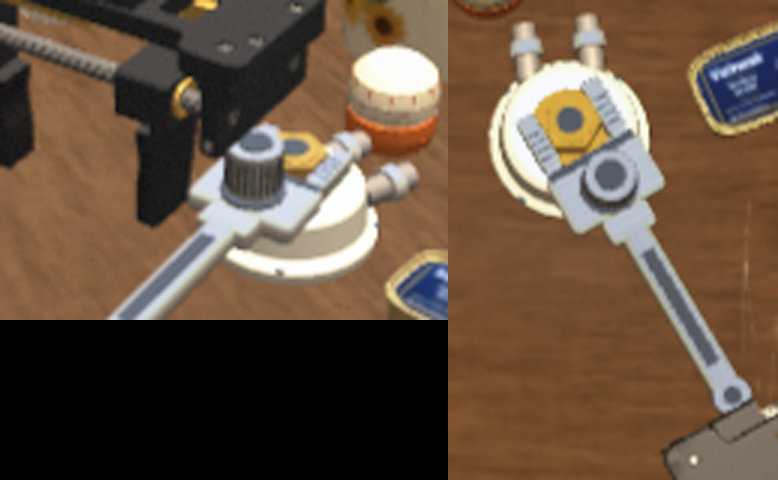

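The handle now points to the lower right (hole at (733,395)), so the wrench has swung 45°. The nut at (570,120) needs a closer look for its flats against the jaws.

Run:
```python
from h import *
t,_=optics.snapshot('top');o=cv2.imread('pics/top0.png')
f=lambda i:cv2.resize(i[155:210,298:348],None,fx=8,fy=8,interpolation=cv2.INTER_CUBIC)
cv2.imwrite('pics/s5.png',np.hstack([f(o),f(t[:,:,::-1])]))
```

```text
(no output)
```

View pics/s5.png

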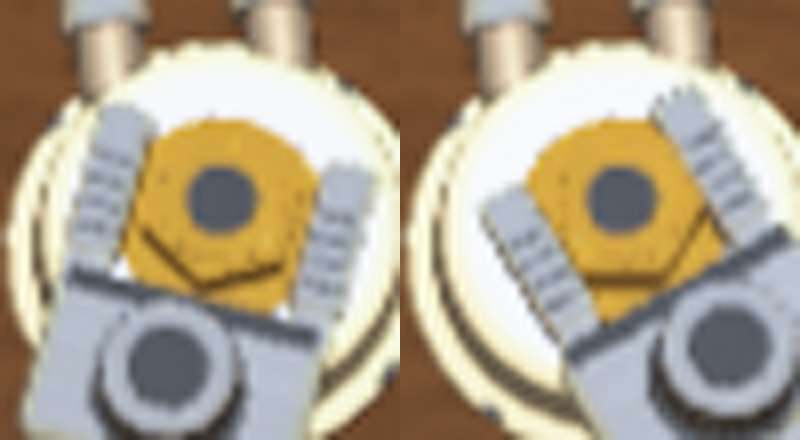

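The nut's dark edge, at about 17° before, now stands at about 60°. Both jaws are flush on the flats, and the gripper is clear at 0.19 m.

```bash
python3 -c "
from plant import workorder
print(workorder.finish_job())"
```

```text
the job is handed in; nothing more can be done
None
```

The wheel was turned to its stop with both jaws closed on the nut, the wrench was swung 45° counter-clockwise with the nut turning along, and the handle was released. The job is handed in at about 13 s, but the hand-in returned no verdict.

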